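# Fill the nibble dish and hold it up

## Task

Pour all six chocolate balls from the blue cup into the white dish while the dish sits on its round stand, then set the empty cup back down upright on the steel worktop and let go of it. Then lift the dish by the wooden handle in its middle, keeping it level, until its underside is at least 10 cm above the stand, and finish while still holding it up there, level and steady, with all six balls in it. Leave the other things on the worktop where they are.

Things in the scene. Friction and masses are not known exactly. Their poses are not given: they have to be found in the camera images.
- cup_mid (a point): (All sizes in mm.) Blue round open cup, 70 high, 52 across at the foot widening evenly to 62 at the rim, wall 2.5, floor 4 thick, about 90 g, standing upright on the worktop with the six balls inside. The point is on its axis, 35 above its underside (half-way up, where it is 57 across); z points up out of the mouth.
- cup: The same cup; origin at the centre of its underside, z up out of the mouth. Grip it across its sides; leaning the gripper some 40 degrees away from the pouring side beforehand leaves more room to tip. The balls all roll out once it is tipped some 100 degrees or more from upright.
- dish_grip (a point): Centre of the upright dark wooden handle in the middle of the dish: a flat block 40 long (x) by 14 thick (y) by 44 high (z). The point is 90 above the dish's underside; the block's top is 112 above it. Grip it across its 14 thickness, from above.
- dish: White round dish, 132 across at the foot flaring to 170 at the rim, rim 34 high, floor 6 thick, wall 4, about 320 g, with a brass stem 12 thick up its middle that carries the wooden handle. It stands loose on the stand. Origin at the centre of its underside, z up.
- stand: Round wooden stand 150 across and 30 high, fixed to the worktop, under the dish. Origin at the centre of its underside, on the worktop.
- choc0_center (a point): Glossy dark brown chocolate ball 1 of 6, 18 across, 10 g, slippery, rolls easily; the point is its centre.
- choc1_center (a point): Glossy dark brown chocolate ball 2 of 6, 18 across, 10 g, slippery, rolls easily; the point is its centre.
- choc2_center (a point): Glossy dark brown chocolate ball 3 of 6, 18 across, 10 g, slippery, rolls easily; the point is its centre.
- choc3_center (a point): Glossy dark brown chocolate ball 4 of 6, 18 across, 10 g, slippery, rolls easily; the point is its centre.
- choc4_center (a point): Glossy dark brown chocolate ball 5 of 6, 18 across, 10 g, slippery, rolls easily; the point is its centre.
- choc5_center (a point): Glossy dark brown chocolate ball 6 of 6, 18 across, 10 g, slippery, rolls easily; the point is its centre.
- bowl: Bystander, leave alone: white round ceramic bowl, 150 across, 75 high. Origin at the underside.
- bottle0: Bystander, leave alone: small amber bottle with black cap, 34 across, 85 high. Origin at the underside.
- bottle1: Bystander, leave alone: the same kind of small amber bottle. Origin at the underside.
- jar: Bystander, leave alone: orange jar with white lid, 72 across, 100 high. Origin at the underside.
- tart_plate: Bystander, leave alone: white plate 170 across with three tarts, 45 high. Origin at the underside.
- spatula: Bystander, leave alone: spatula lying flat. Origin at the underside.

How it is judged:
By the outcome, as a careful person would: the job done as asked, in the order asked, and still so for the second after the job is handed in, while the arm keeps its last pose, push and grip.
It also fails if it takes over 72 s, if anything falls off the work surface, if the arm or the gripper's body presses on something with over 40 N, if the wrist force passes 120 N, or if a joint passes its speed limit or range.

## Robot

A 6-joint arm with a two-finger parallel gripper is mounted at the origin on the work surface. World frame = base frame: x ahead of the robot, y to its left, z up, the work surface at z = 0. Lengths are in m, angles in degrees, forces in N, time in s.
With the tool pointing down it reaches from about 0.3 to 0.85 m from the base axis. Payload 4.2 kg.
Tool frame: the origin (TCP) lies on the centre line of the jaws, within the pads' length; the fingertips stand 25 mm ahead of it and the grasp point (between the pads) lies 6 mm ahead of it; z points along the fingers, y is the direction in which the jaws open and shut (so a half turn about z gives the same grasp; the last joint's range is limited). The gripper opens to 91 mm and grips with 3 to 60 N. Pads are 32 mm wide; open, the fingers measure 118 mm over their backs; the gripper's body (76 mm by 178 mm) begins 60 mm behind the grasp point.
Start: joints at [65.203, 18.312, 89.639, -0, 72.044, -1.146], TCP at [0.231, 0.527, 0.239] pointing down, gripper open.
Joint ranges: [-177.97, 177.97], [-48.28, 115.42], [12.27, 149.76], [-77.06, 257.06], [2.81, 150.46], [-146.56, 146.56]. Speed limits (degrees/s): [147.25, 147.25, 180, 180, 180, 180].

## Interface

Orientations are given as a 3x3 rotation matrix whose columns are the frame's x, y, z axes.
In Python, from bench import ctrl gives the robot as it stands. The module is installed in compiled form; this text tells all that it offers. Calls block until the motion is done:
- ctrl.goto(position, orientation): joint-space move of the TCP to a pose.
- ctrl.move_l(position, speed=0.15, orientation=None): straight line of the TCP; orientation=None keeps the orientation; speed is the mean speed in m/s.
- ctrl.move_j(angles): joint-space move.
- ctrl.move_gripper(opening): finger opening in m; the grip force is fixed at half the most; returns when the fingers have stopped.
- ctrl.sleep(seconds).
- ctrl.inverse_kinematics(position, orientation): joint angles nearest the present ones, or None.
- ctrl.state(): the state.
- ctrl.capture(name): name is "scene" or "top"; returns a dict with "color" (420x560x3 uint8, red, green, blue), "z_map" (420x560 float32, m along the optical axis (not along the pixel's ray), 0 where there is no reading), "mtx" (3x3 intrinsics, pixels), "k1" (the pictures are not rectified: a ray, as slopes to the right and down, at radius r is drawn at 1 + k1 r^2 times it, then the intrinsics apply), "origin" and "attitude" of the camera in the world. Camera axes: x right, y up, looking along -z (the intrinsics and any distortion apply to the point x, -y, -z); pixel columns grow to the right and rows downward; lengths in m; the calibration is good to about 2 mm. A picture is of the moment at which its call begins.
A pose or a line that the arm cannot do raises ctrl.PlanningError and nothing moves.
- ctrl.hand_in(): hands the job in, once; it reports no verdict.
Trained networks look in a picture, given as the dict that the camera call returned (one of the last four; its "shot" number tells which), for a name from the list of things; names that differ only in an ending like _2 or _b are one class to them, and where a whole thing is asked for, a point or a joint stands for the part that bears it (a point fixed in the world has none). Each returns a list of dicts, best first, with "p" (0 to 1); they miss things now and then, are a little off and sometimes report something else, mostly with a low value. They report only what shows in the picture. A call takes as long as a camera call.
- ctrl.spot_in(picture, target): "xyz" ([x, y, z] in m, in world coordinates, good to about 4 mm: the middle of the surface that is visible of it).
- ctrl.silhouettes(picture, target): "mask" (420x560 bool, what is visible of it).
- ctrl.tip_of(picture, target): "xyz" ([x, y, z] in m, in world coordinates, good to about 4 mm: a listed point, or the origin of a listed thing).
The state is a dict: "time_s": time; "joint_pos": joint angles; "qvel": joint speeds; "tau": joint torques, N m; "ee_pos": TCP position; "tcp_rot": TCP orientation; "contact_force": force on the tool from outside, world axes, zero at the start; "wrist_torque": the same for the moment, N m; "finger_gap": finger opening in m.
Only numpy, scipy, OpenCV 4.12 (cv2) and the standard library are available. Lean on these libraries where they do the work, as an engineer would, in place of code of your own. Each camera call takes 0.05 s, during which the arm holds its last target.

## Working session

There is one attempt and no reset: what is moved stays moved. The work goes in short steps, each a Python script; the robot and the scene stay as the last script left them, time stands still between calls to the robot, and variables do not carry over. Pictures are saved under pics/ and viewed, and the job is handed in when it is done.

```bash
mkdir -p pics
cat > h.py <<'E'
import numpy as np, cv2
from bench import ctrl
def save(p,n): cv2.imwrite('pics/'+n+'.png',cv2.cvtColor(p['color'],cv2.COLOR_RGB2BGR))
def pix2world(p,u,v,z=None):
    K=p['mtx']; z=p['z_map'][v,u] if z is None else z
    q=cv2.undistortPoints(np.array([[[u,v]]],float),K,np.array([p['k1'],0,0,0.]))[0,0]
    return np.array(p['origin'])+np.array(p['attitude'])@np.array([q[0]*z,-q[1]*z,-z])
def proj(p,X):
    c=np.array(p['attitude']).T@(np.array(X)-p['origin']); s=np.array([c[0],-c[1]])/-c[2]
    s=s*(1+p['k1']*(s@s)); K=p['mtx']; return K[0,0]*s[0]+K[0,2],K[1,1]*s[1]+K[1,2]
E
python3 - <<'E'
from h import *
np.set_printoptions(precision=4,suppress=True)
for n in ['scene','top']:
    p=ctrl.capture(n); save(p,n+'0'); print(n,p['origin'],np.array(p['attitude']).tolist(),p['k1'],p['mtx'])
    for t in ['cup','cup_mid','dish','dish_grip','stand','bowl','bottle0','jar','tart_plate','spatula']:
        for d in ctrl.tip_of(p,t)[:2]: print(t,np.round(d['xyz'],4),round(d['p'],2),np.round(proj(p,d['xyz'])))
print(ctrl.state())
E
```

```text
scene [ 1.0902 -0.5742  1.1476] [[0.7730738506299544, -0.5026440740833861, 0.3869182811150573], [0.6342574769238988, 0.6208294428090412, -0.4607474969086054], [-0.00861826190742932, 0.6015976543590167, 0.7987527701557122]] 0.028949381542959576 [[468.4944   0.     277.3227]
 [  0.     468.4944 213.6607]
 [  0.       0.       1.    ]]
cup [ 0.5486  0.216  -0.0014] 0.65 [306. 191.]
cup_mid [0.5495 0.2165 0.034 ] 0.55 [307. 184.]
cup_mid [0.5476 0.2208 0.0006] 0.45 [307. 190.]
dish [ 0.5221 -0.1708  0.0279] 0.69 [215. 263.]
dish [ 0.4387 -0.5025 -0.0017] 0.29 [102. 339.]
dish_grip [ 0.5157 -0.1672  0.1218] 0.68 [210. 243.]
stand [ 0.5213 -0.1786  0.0003] 0.81 [214. 270.]
bowl [ 0.7507  0.1862 -0.0027] 0.64 [354. 230.]
bowl [ 0.5465  0.2173 -0.0007] 0.43 [306. 190.]
bottle0 [ 0.7627  0.0358 -0.0024] 0.81 [328. 266.]
bottle0 [ 0.7866 -0.0428 -0.0027] 0.6 [318. 290.]
jar [ 0.3915  0.4959 -0.0009] 0.96 [319. 123.]
jar [ 0.519  -0.171   0.1207] 0.52 [210. 244.]
tart_plate [ 0.7754 -0.2006  0.0003] 0.83 [279. 330.]
spatula [ 0.4398 -0.4993 -0.0007] 0.75 [103. 338.]
spatula [ 0.521  -0.1794  0.
[... 739 characters left out ...]
164.]
jar [ 0.3836  0.4982 -0.0008] 0.75 [152. 275.]
tart_plate [ 0.7761 -0.2006 -0.0015] 0.62 [347. 166.]
spatula [ 0.4408 -0.4991  0.0013] 0.56 [434. 258.]
{'time_s': 1.1, 'joint_pos': array([65.2016, 18.31  , 89.6387, -0.0001, 72.0436, -1.1462]), 'qvel': array([ 0.0356,  0.0599,  0.0694,  0.0447, -0.0232,  0.0215]), 'tau': array([ -0.0009, -41.2356, -23.2231,   0.0729,   0.0376,   0.    ]), 'ee_pos': array([0.2307, 0.5267, 0.239 ]), 'tcp_rot': array([[-0.916 ,  0.4012,  0.0001],
       [ 0.4012,  0.916 ,  0.0001],
       [-0.    ,  0.0001, -1.    ]]), 'contact_force': array([ 0.4567, -0.5829, -0.5279]), 'wrist_torque': array([ 0.0497,  0.0004, -0.0002]), 'finger_gap': 0.09133268515093246}
```

View pics/scene0.png

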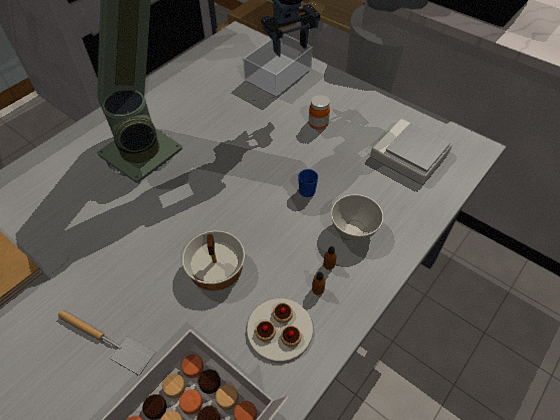

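View pics/top0.png

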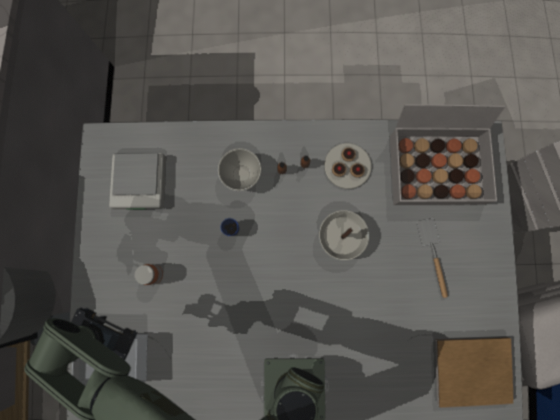

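The scene view shows the cup at (308,183) and the dish at (213,260), with its handle at (211,245). In the top view they are at (230,227) and (343,235). The network positions agree with both pictures. Next I'll measure the handle's yaw and check the heights by depth.

```bash
cat >> h.py <<'E'
def cloud(p):
    z=p['z_map']; v,u=np.nonzero(z>0); z=z[v,u]
    q=cv2.undistortPoints(np.stack([u,v],1).astype(float)[:,None],p['mtx'],np.array([p['k1'],0,0,0.]))[:,0]
    return np.array(p['origin'])+np.stack([q[:,0]*z,-q[:,1]*z,-z],1)@np.array(p['attitude']).T,u,v
E
python3 - <<'E'
from h import *
np.set_printoptions(precision=4,suppress=True)
for n in ['scene','top']:
    p=ctrl.capture(n); X,u,v=cloud(p)
    d=np.hypot(X[:,0]-.52,X[:,1]+.169)
    h=X[(d<.06)&(X[:,2]>.09)]; print(n,len(h),'handle',h.mean(0),h.min(0),h.max(0))
    t=h[h[:,2]>.13]; print('top',len(t),t.mean(0) if len(t) else '')
    w=cv2.minAreaRect(h[:,:2].astype(np.float32)*1000); print(w)
    if len(t)>4: print(cv2.minAreaRect(t[:,:2].astype(np.float32)*1000)); 
    for m in (h,):
        e,V=np.linalg.eigh(np.cov(m[:,:2].T)); print(np.sqrt(e),np.degrees(np.arctan2(V[1,1],V[0,1])))
    r=X[(d>.07)&(d<.1)&(X[:,2]>.055)&(X[:,2]<.08)]; c,rad=cv2.minEnclosingCircle(r[:,:2].astype(np.float32)); print('rim',c,rad,np.percentile(r[:,2],95))
    dc=np.hypot(X[:,0]-.549,X[:,1]-.216); k=X[(dc<.05)&(X[:,2]>.06)]; print('cuprim',len(k),cv2.minEnclosingCircle(k[:,:2].astype(np.float32)),k[:,2].max())
    for t in ['dish_grip']:
        for s in ctrl.silhouettes(p,t)[:1]:
            M=s['mask']; yy,xx=np.nonzero(M); print(t,s['p'],M.sum(),xx.min(),xx.max(),yy.min(),yy.max())
    c0=proj(p,[.52,-.168,.1]); x,y=map(int,c0); cr=p['color'][y-45:y+45,x-60:x+60]
    cv2.imwrite(f'pics/hz_{n}.png',cv2.resize(cr[:,:,::-1],None,fx=5,fy=5,interpolation=2))
    for i in range(6):
        s=ctrl.tip_of(p,f'choc{i}_center')[:6] if i==0 else []
        for q in s: print(q['xyz'],q['p'])
E
```

```text
scene 135 handle [ 0.5264 -0.173   0.1308] [ 0.504  -0.1882  0.1007] [ 0.5385 -0.1527  0.1485]
top 81 [ 0.5235 -0.1712  0.1409]
((521.72509765625, -170.03128051757812), (14.50471019744873, 41.78177261352539), 43.425811767578125)
((520.9593505859375, -169.46240234375), (14.034045219421387, 39.997222900390625), 42.43782043457031)
[0.0043 0.0125] 129.20874365034132
rim (0.5207626223564148, -0.1686193346977234) 0.08582638949155807 0.06643090685699038
cuprim 116 ((0.5496866106987, 0.2176889032125473), 0.03287343308329582) 0.07474828105826625
dish_grip 0.71 234 323 335 246 270
top 66 handle [ 0.5203 -0.1682  0.1366] [ 0.5041 -0.1867  0.106 ] [ 0.5386 -0.1525  0.1489]
top 54 [ 0.5209 -0.1698  0.1413]
((521.2551879882812, -169.4005889892578), (12.932157516479492, 39.53481674194336), 44.392208099365234)
((520.7149658203125, -169.88404846191406), (11.73023509979248, 39.52140808105469), 43.996055603027344)
[0.0042 0.0123] 134.63402872065475
rim (0.5211542844772339, -0.17064237594604492) 0.08509229123592377 0.06730797944636717
cuprim 51 ((0.5500764846801758, 0.21751150488853455), 0.030865496024489403) 0.07429948826973232
dish_grip 0.86 1934 319 368 210 258
```

Run:
```python
import cv2,numpy as np
a=cv2.imread('pics/hz_scene.png');b=cv2.imread('pics/hz_top.png')
cv2.imwrite('pics/hz.png',cv2.resize(np.hstack([a,b]),(800,300)))
```

```text
(no output)
```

View pics/hz.png

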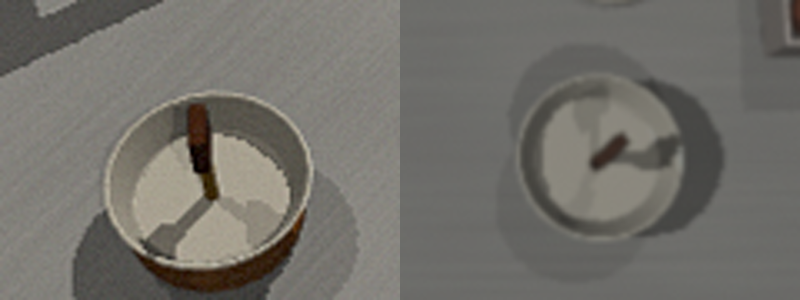

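```bash
cat >> h.py <<'E'
from scipy.spatial.transform import Rotation as Ro
CUP=np.array([.5497,.2172,0.]); DISH=np.array([.521,-.1695,.03]); 
def frames(az,L,th,flip=0):
    """pour dir azimuth az, lean L, tip th (deg): tool rot, cup up, lip dir"""
    d=np.array([np.cos(np.radians(az)),np.sin(np.radians(az)),0]); up=np.array([0,0,1.]); ax=np.cross(up,d)
    R=Ro.from_rotvec(ax*np.radians(th)).as_matrix()
    z=np.sin(np.radians(L))*d-np.cos(np.radians(L))*up; y=ax*(-1 if flip else 1)
    T=np.stack([np.cross(y,z),y,z],1)
    return R@T, R@up, R@d, d
GH=.038
def pour_pose(az,L,th,flip,lip,h=GH):
    T,u,f,d=frames(az,L,th,flip)
    g=lip-u*(.070-h)-f*.031
    return g-.006*T[:,2],T
def grasp_pose(az,L,flip,dz=0,h=GH):
    T,*_=frames(az,L,0,flip); return CUP+[0,0,h+dz]-.006*T[:,2],T
E
python3 - <<'E'
from h import *
np.set_printoptions(precision=0,suppress=True,linewidth=150)
import itertools
for az,L,fl in itertools.product([-130,-110,-90,-70,-50,-150,180],[40,50],[0,1]):
    q0=ctrl.inverse_kinematics(*grasp_pose(az,L,fl))
    d=frames(az,L,0)[3]
    qs=[ctrl.inverse_kinematics(*pour_pose(az,L,th,fl,DISH-.042*d+[0,0,.09])) for th in (0,60,115)]
    ok=[q is not None for q in [q0]+qs]
    if sum(ok)>=3: print(az,L,fl,ok,*[q for q in [q0]+qs])
E
```

```text
-130 40 0 [True, True, True, True] [ 28.  48.  75. -14.  94.  72.] [  3.  40.  86. -28.  84.  53.] [-22.  21. 104.  25.  51.   3.] [-46.  35. 117.  78.  80. -62.]
-130 40 1 [True, True, False, True] [  28.   48.   75.  -14.   94. -108.] [   3.   40.   86.  -28.   84. -127.] None [-46.  35. 117.  78.  80. 118.]
-130 50 0 [True, True, True, True] [ 29.  54.  69. -17. 104.  72.] [  5.  44.  83. -33.  92.  56.] [-16.  22. 101.  11.  54.  17.] [-44.  30. 116.  72.  72. -54.]
-130 50 1 [True, True, False, True] [  29.   54.   69.  -17.  104. -108.] [   5.   44.   83.  -33.   92. -124.] None [-44.  30. 116.  72.  72. 126.]
-110 40 0 [True, True, True, True] [ 33.  46.  81. -23.  87.  61.] [  7.  34.  98. -37.  73.  47.] [-22.  22. 103.  24.  58. -15.] [-44.  39. 106.  62.  91. -58.]
-110 40 1 [True, True, False, True] [  33.   46.   81.  -23.   87. -119.] [   7.   34.   98.  -37.   73. -133.] None [-44.  39. 106.  62.  91. 122.]
-110 50 0 [True, True, True, True] [ 34.  51.  77. -27.  96.  62.] [ 10.  38.  97. -42.  79.  52.] [-16.  21. 102.  12.  57.  -3.] [-42.  34. 105.  58.  84. -53.]
-
[... 2605 characters left out ...]
3.  25. 126.  92.  60. 121.]
180 40 0 [True, True, True, True] [ 15.  49.  74.  10.  96. 103.] [-13.  49.  66.  -8. 104.  78.] [-20.  20. 106.  12.  35.  61.] [-34.  29. 143. 144.  68. -85.]
180 40 1 [True, True, True, True] [ 15.  49.  74.  10.  96. -77.] [ -13.   49.   66.   -8.  104. -102.] [ -20.   20.  106.   12.   35. -119.] [-34.  29. 143. 144.  68.  95.]
180 50 0 [True, True, True, True] [ 15.  54.  68.  12. 107. 103.] [-12.  55.  59. -10. 115.  78.] [-18.  23.  98.   4.  49.  69.] [-32.  21. 138. 139.  48. -75.]
180 50 1 [True, True, True, True] [ 15.  54.  68.  12. 107. -77.] [ -12.   55.   59.  -10.  115. -102.] [ -18.   23.   98.    4.   49. -111.] [-32.  21. 138. 139.  48. 105.]
```

```bash
cat > s1.py <<'E'
from h import *
np.set_printoptions(precision=3,suppress=True,linewidth=150)
P,T=grasp_pose(-90,50,0)
ctrl.goto(P-.15*T[:,2],T)
p=ctrl.capture('top'); save(p,'pre_top'); p=ctrl.capture('scene'); save(p,'pre_scene')
s=ctrl.state(); print(s['time_s'],s['ee_pos'],P-.15*T[:,2],s['contact_force'])
print(proj(p,CUP+[0,0,.07]))
E
python3 s1.py
```

```text
2.9417 [0.549 0.338 0.139] [0.55  0.337 0.138] [ 0.113  0.505 -0.289]
(np.float64(307.8248037259257), np.float64(176.16436154245935))
```

View pics/pre_scene.png

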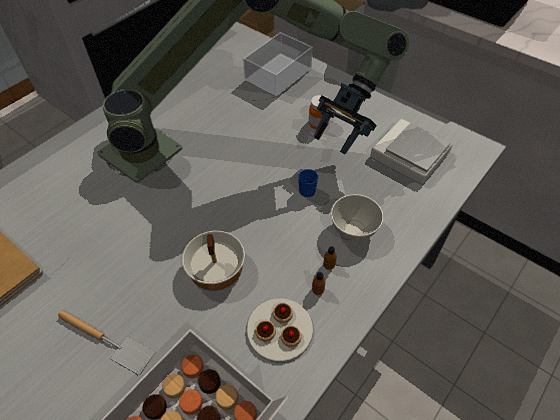

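View pics/pre_top.png

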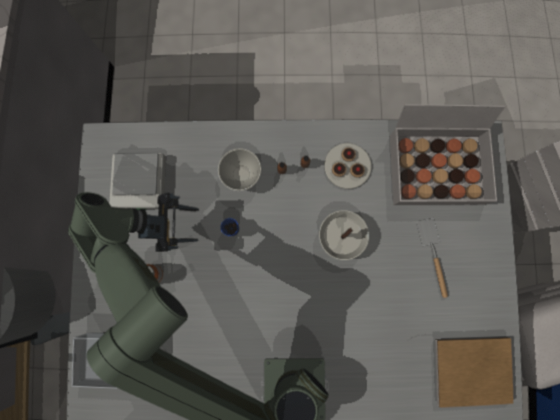

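The scene view shows the open gripper at about (345,125), straddling the line to the cup at (308,183). The top view shows the white box at (138,180), near where the wrist will pass, so I'll check the clearance.

Run:
```python
from h import *
np.set_printoptions(precision=3,suppress=True)
p=ctrl.capture('scene'); X,u,v=cloud(p)
b=X[(u>372)&(u<452)&(v>122)&(v<183)&(X[:,2]>.02)&(X[:,2]<.2)]; print('box',b.min(0),b.max(0),np.percentile(b,[2,98],axis=0))
# arm cloud: points above table near tool, shifted by the planned advance
P,T=grasp_pose(-90,50,0)
a=X[(X[:,2]>.12)&(X[:,1]>.2)]; f=a+.15*T[:,2]
m=(f[:,0]>.57)&(f[:,1]>.3)&(f[:,1]<.6); print(f[m].min(0), f[m][f[m][:,2].argmin()])
```

```text
box [0.616 0.41  0.02 ] [0.824 0.651 0.196] [[0.628 0.463 0.024]
 [0.819 0.634 0.061]]
[0.57  0.3   0.063] [0.633 0.307 0.063]
```

```bash
cat > s2.py <<'E'
from h import *
np.set_printoptions(precision=3,suppress=True,linewidth=150)
P,T=grasp_pose(-90,50,0)
ctrl.move_l(P,speed=.12)
print(ctrl.state()['contact_force'],ctrl.state()['ee_pos'],P)
ctrl.move_gripper(.045)
s=ctrl.state();print('gap',s['finger_gap'],s['contact_force'],s['ee_pos'])
ctrl.move_l(s['ee_pos']+[0,0,.05],speed=.08)
s=ctrl.state();print('gap',s['finger_gap'],s['contact_force'],s['time_s'])
p=ctrl.capture('scene'); save(p,'lift_scene')
for d in ctrl.tip_of(p,'cup')[:2]: print(d['xyz'],d['p'])
E
python3 s2.py
```

```text
[ 0.839 -0.836  0.121] [0.55  0.222 0.042] [0.55  0.222 0.042]
gap 0.059565366913773315 [-1.015  0.163  1.046] [0.55  0.222 0.042]
gap 0.05955951638528535 [-0.161  0.445 -1.438] 5.7583
[0.5496, 0.2187, 0.051] 0.75
```

View pics/lift_scene.png

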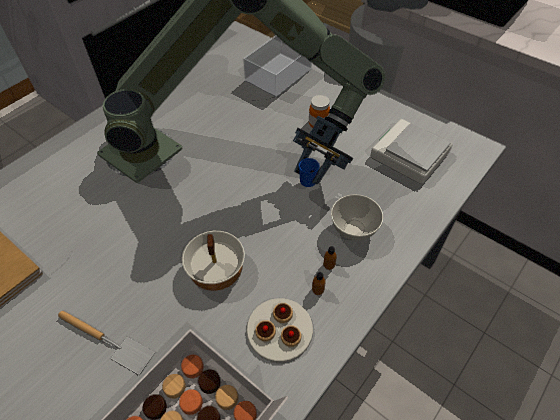

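```bash
cat > s3.py <<'E'
from h import *
np.set_printoptions(precision=3,suppress=True,linewidth=150)
az,L=-90,50
s=ctrl.state(); ctrl.move_l(s['ee_pos']+[0,0,.06],speed=.12)
lip0=DISH+[0,.065,.19]; lip=DISH+[0,.043,.095]
ctrl.move_l(pour_pose(az,L,0,0,lip0)[0],speed=.18)
ctrl.move_l(*[pour_pose(az,L,25,0,DISH+[0,.055,.15])[0]],speed=.06,orientation=pour_pose(az,L,25,0,lip)[1])
ctrl.move_l(pour_pose(az,L,45,0,lip)[0],speed=.06,orientation=pour_pose(az,L,45,0,lip)[1])
s=ctrl.state();print('gap',s['finger_gap'],s['contact_force'],s['time_s'])
p=ctrl.capture('scene'); save(p,'p45'); p=ctrl.capture('top'); save(p,'p45t')
E
python3 s3.py
python3 - <<'E'
import cv2,numpy as np
a=cv2.imread('pics/p45.png')[130:330,100:380];b=cv2.imread('pics/p45t.png')[130:330,200:480]
cv2.imwrite('pics/p45c.png',cv2.resize(np.hstack([a,b]),(800,286)))
E
```

```text
gap 0.059262602891979474 [-0.668  0.517 -0.643] 9.7
```

View pics/p45c.png

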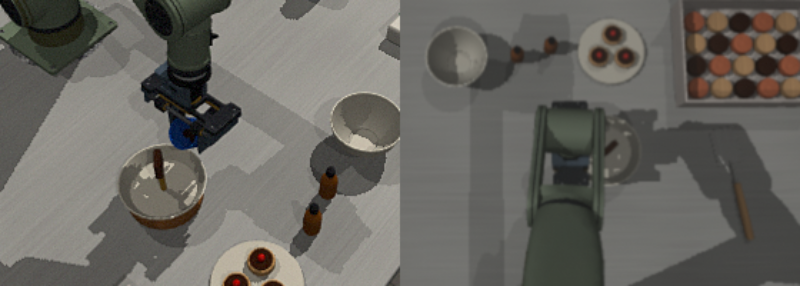

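The crop shows the cup tipped at (185,130), over the near rim of the dish at (163,185), with a clear gap to the handle at (158,165). I'll continue tipping.

```bash
cat > s4.py <<'E'
from h import *
np.set_printoptions(precision=2,suppress=True,linewidth=150)
az,L=-90,50; lip=DISH+[0,.043,.095]
for th in range(52,112,6):
    P,T=pour_pose(az,L,th,0,lip); d=np.linalg.norm(P-ctrl.state()['ee_pos'])
    ctrl.move_l(P,speed=max(d/.45,.005),orientation=T)
    s=ctrl.state(); print(th,s['contact_force'],round(s['time_s'],1))
ctrl.sleep(.6)
p=ctrl.capture('scene'); save(p,'p106'); s=ctrl.state(); print(s['finger_gap'],s['contact_force'])
for d in ctrl.tip_of(p,'choc0_center'): print(np.round(d['xyz'],3),d['p'])
E
python3 s4.py
python3 - <<'E'
import cv2,numpy as np
a=cv2.imread('pics/p106.png')[150:350,100:380]
cv2.imwrite('pics/p106c.png',cv2.resize(a,(800,571)))
E
```

```text
52 [-0.07  0.21 -1.05] 10.4
58 [-0.72  0.53 -1.45] 11.0
64 [-0.01  0.14 -1.54] 11.6
70 [-0.15  0.47 -0.85] 12.2
76 [-0.61 -0.09 -1.89] 12.8
82 [ 0.64  0.92 -0.9 ] 13.3
88 [ 0.3   0.01 -1.22] 13.9
94 [ 0.76 -0.06 -0.76] 14.6
100 [-0.59  0.45 -1.33] 15.2
106 [ 1.18  0.1  -0.57] 15.8
0.05945609809160604 [-0.95  0.33 -0.79]
[ 0.58 -0.17  0.05] 0.62
```

View pics/p106c.png

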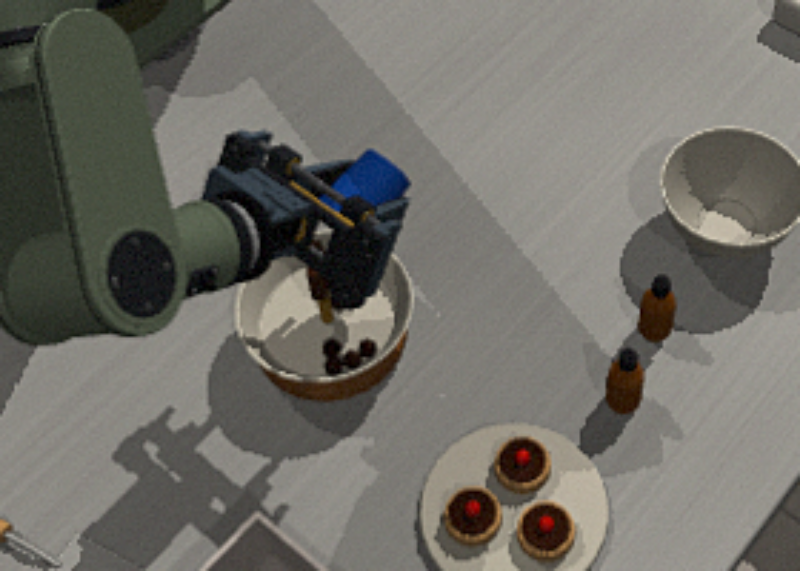

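The crop shows about four or five balls in the dish at (345,355). I'll tip a little further to empty the cup.

```bash
cat > s5.py <<'E'
from h import *
np.set_printoptions(precision=2,suppress=True,linewidth=150)
az,L=-90,50
for th,dz in ((112,.1),(120,.108)):
    P,T=pour_pose(az,L,th,0,DISH+[0,.045,dz]); d=np.linalg.norm(P-ctrl.state()['ee_pos'])
    ctrl.move_l(P,speed=max(d/.5,.005),orientation=T)
ctrl.sleep(1.0)
p=ctrl.capture('scene'); save(p,'p120'); s=ctrl.state(); print(s['finger_gap'],s['contact_force'],s['time_s'])
E
python3 s5.py
python3 - <<'E'
import cv2,numpy as np
a=cv2.imread('pics/p120.png')[220:300,170:280]
cv2.imwrite('pics/p120c.png',cv2.resize(a,(770,560),interpolation=cv2.INTER_CUBIC))
E
```

```text
0.05976431808301531 [-0.6  -0.32 -1.27] 18.8083
```

View pics/p120c.png

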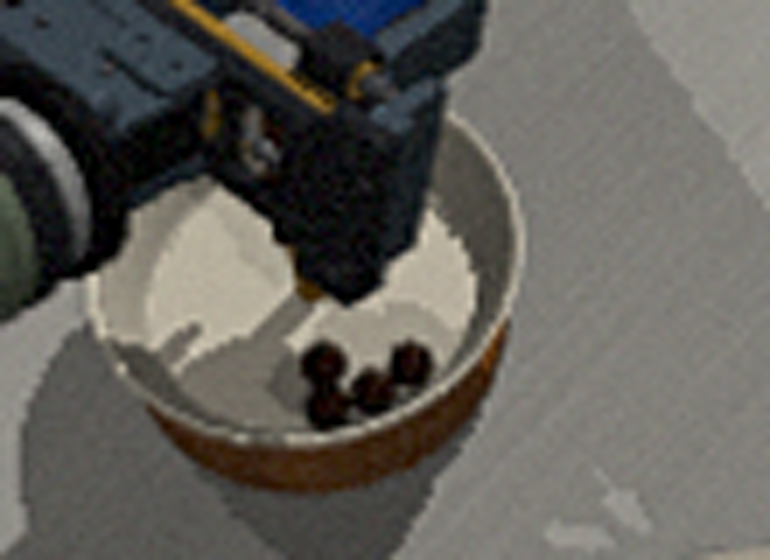

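Four balls show at (325,360), (327,405), (373,388) and (410,362). The other two may be hidden behind the gripper. I'll raise the cup while still tipped and look again.

```bash
cat > s6.py <<'E'
from h import *
np.set_printoptions(precision=3,suppress=True,linewidth=150)
s=ctrl.state(); ctrl.move_l(s['ee_pos']+[0,0.0,.11],speed=.12)
p=ctrl.capture('scene'); save(p,'up'); a=p['color'][180:310,150:310,::-1]
q=ctrl.capture('top'); save(q,'upt'); b=q['color'][170:300,270:430,::-1]
cv2.imwrite('pics/upc.png',cv2.resize(np.hstack([a,b]),(800,325),interpolation=2))
for x in (p,q):
    for i in range(1):
        for d in ctrl.spot_in(x,'choc0_center'): print(np.round(d['xyz'],3),d['p'])
print(ctrl.state()['time_s'])
E
python3 s6.py
```

```text
[ 0.513 -0.171  0.04 ] 0.41
20.075
```

View pics/upc.png

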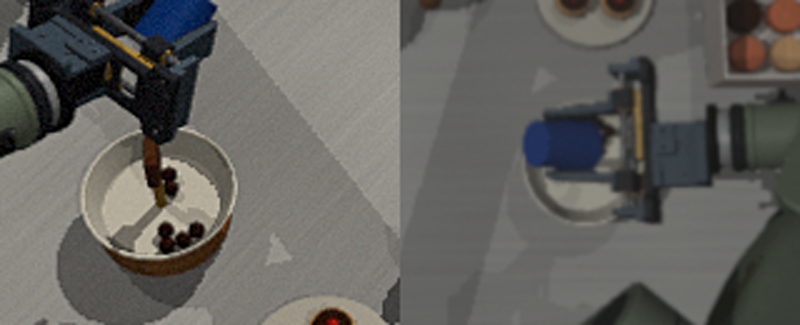

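All six balls are in the dish: two by the stem at (168,175) and (171,188), and four at (165,230), (167,245), (181,240) and (197,230). Next I'll put the cup back.

```bash
cat > s7.py <<'E'
from h import *
np.set_printoptions(precision=3,suppress=True,linewidth=150)
az,L=-90,50
s=ctrl.state()
P0,T0=grasp_pose(az,L,0)
for th,y in ((80,-.02),(40,.07),(0,.15)):
    T=frames(az,L,th)[0]
    ctrl.move_l([.5497-.01*(th>40),y,.26],speed=.12,orientation=T)
ctrl.move_l(P0+[0,0,.05],speed=.15)
p=ctrl.capture('scene'); save(p,'ret')
for d in ctrl.tip_of(p,'cup')[:1]: print(d['xyz'],d['p'])
ctrl.move_l(P0+[0,0,.008],speed=.08)
s=ctrl.state(); print(s['contact_force'],s['ee_pos'],s['time_s'],s['finger_gap'])
E
python3 s7.py
```

```text
[0.5481, 0.2166, 0.0522] 0.57
[-0.15  -0.191 -0.964] [0.55  0.222 0.05 ] 25.0 0.059461334052921054
```

View pics/ret.png

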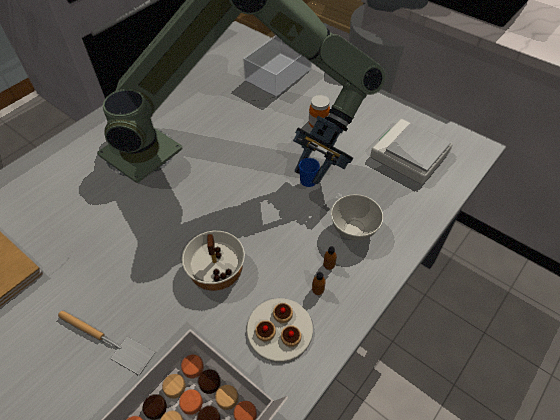

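The picture shows the cup upright in the jaws at (309,173), with the balls in the dish at (215,270). Next I'll lower it slowly until it touches down.

```bash
cat > s8.py <<'E'
from h import *
np.set_printoptions(precision=3,suppress=True,linewidth=150)
P0,T0=grasp_pose(-90,50,0)
for k in (5,3,2,1,0,-1,-2):
    ctrl.move_l(P0+[0,0,.001*k],speed=.02); f=ctrl.state()['contact_force']; print(k,f)
    if f[2]>3: break
ctrl.move_gripper(.09); ctrl.sleep(.2)
ctrl.move_l(P0-.12*T0[:,2],speed=.12)
ctrl.move_l(P0-.12*T0[:,2]+[0,0,.12],speed=.2)
p=ctrl.capture('scene'); save(p,'rel'); s=ctrl.state(); print(s['time_s'],s['finger_gap'])
for d in ctrl.tip_of(p,'cup')[:1]: print(d['xyz'],d['p'])
X,u,v=cloud(p); k=X[(np.hypot(X[:,0]-.55,X[:,1]-.217)<.06)&(X[:,2]>.06)&(X[:,2]<.09)]
print(cv2.minEnclosingCircle(k[:,:2].astype(np.float32)),k[:,2].max())
d=np.hypot(X[:,0]-.521,X[:,1]+.1695)
h=X[(d<.06)&(X[:,2]>.13)&(X[:,2]<.15)]; print(cv2.minAreaRect(h[:,:2].astype(np.float32)*1000),np.percentile(h[:,2],[50,95]))
for az in (43.5,223.5):
    a=np.radians(az); y=np.array([np.cos(a),np.sin(a),0]); z=np.array([0,0,-1.]); T=np.stack([np.cross(y,z),y,z],1)
    print(az,[ctrl.inverse_kinematics([.521,-.1695,h],T) for h in (.126,.3)])
E
python3 s8.py
```

```text
5 [-0.332  0.208 -0.64 ]
3 [ 0.5   -1.065 -0.704]
2 [-0.785  0.423 -1.131]
1 [ 0.669 -0.235 -1.339]
0 [ 0.553 -0.174  0.319]
-1 [-1.303  1.481  5.941]
29.35 0.090161101411596
[0.5463, 0.2183, -0.0017] 0.61
((0.5503047108650208, 0.21630051732063293), 0.03310200572013855) 0.07488569225633324
((521.4443359375, -169.84185791015625), (14.744975090026855, 43.2283821105957), 39.28184509277344) [0.142 0.145]
43.5 [array([-19.224,  21.451, 102.613,  -0.   ,  55.936, -62.724]), array([-19.224,  13.995,  86.944,  -0.   ,  79.061, -62.724])]
223.5 [array([-19.224,  21.451, 102.613,  -0.   ,  55.936, 117.276]), array([-19.224,  13.995,  86.944,  -0.   ,  79.061, 117.276])]
```

View pics/rel.png

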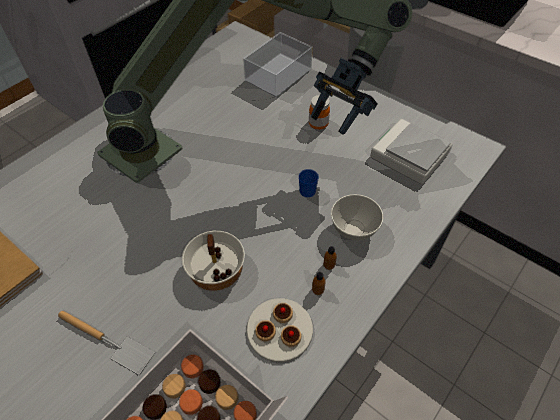

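The cup is upright at (308,183) and released. The balls are in the dish. Next is the handle.

```bash
cat > s9.py <<'E'
from h import *
np.set_printoptions(precision=3,suppress=True,linewidth=150)
a=np.radians(43.0); y=np.array([np.cos(a),np.sin(a),0]); z=np.array([0,0,-1.]); T=np.stack([np.cross(y,z),y,z],1)
s=ctrl.state()
ctrl.goto([.521,-.1697,.25],T)
p=ctrl.capture('top'); save(p,'hov')
ctrl.move_gripper(.05)
ctrl.move_l([.521,-.1697,.17],speed=.1)
p=ctrl.capture('scene'); save(p,'hov2'); cv2.imwrite('pics/hov2c.png',cv2.resize(p['color'][160:310,130:330,::-1],(800,600)))
s=ctrl.state(); print(s['time_s'],s['ee_pos'],s['finger_gap'])
E
python3 s9.py
```

```text
32.9583 [ 0.522 -0.17   0.171] 0.050098250002719315
```

View pics/hov2c.png

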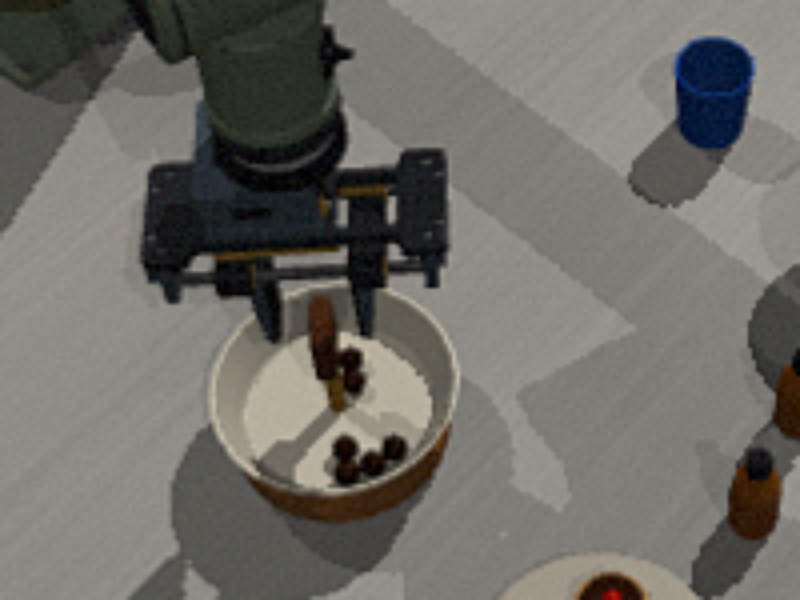

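The fingers at (270,330) and (365,330) straddle the handle at (322,335), aligned with its thickness. All six balls and the cup are visible.

```bash
cat > s10.py <<'E'
from h import *
np.set_printoptions(precision=3,suppress=True,linewidth=150)
ctrl.move_l([.521,-.1697,.125],speed=.08); print(ctrl.state()['contact_force'])
ctrl.move_gripper(.0)
s=ctrl.state(); print('gap',s['finger_gap'],s['contact_force'],s['wrist_torque'],s['ee_pos'])
ctrl.move_l([.521,-.1697,.145],speed=.04)
s=ctrl.state(); print('gap',s['finger_gap'],s['contact_force'],s['wrist_torque'])
ctrl.move_l([.521,-.1697,.265],speed=.06); ctrl.sleep(.5)
s=ctrl.state(); print('gap',s['finger_gap'],s['contact_force'],s['wrist_torque'],s['ee_pos'],s['time_s'])
p=ctrl.capture('scene'); save(p,'fin'); cv2.imwrite('pics/finc.png',cv2.resize(p['color'][140:290,130:330,::-1],(800,600)))
X,u,v=cloud(p); d=np.hypot(X[:,0]-.521,X[:,1]+.1695)
r=X[(d>.079)&(d<.09)&(X[:,2]>.185)&(X[:,2]<.225)]
for k in range(0,360,45):
    an=np.degrees(np.arctan2(r[:,1]+.1695,r[:,0]-.521))%360; m=(an>=k)&(an<k+45)
    if m.sum()>5: print(k,m.sum(),np.percentile(r[m,2],90))
for t in ('dish','cup'):
    for e in ctrl.tip_of(p,t)[:1]: print(t,e['xyz'],e['p'])
E
python3 s10.py
```

```text
[-0.855  0.914  0.516]
gap 0.013949968546642905 [-1.747 -0.772  2.561] [-0.046  0.226  0.068] [ 0.521 -0.17   0.125]
gap 0.01388111517586246 [ 0.427  0.284 -3.309] [-0.062 -0.027  0.011]
gap 0.01381190974701551 [-0.191  0.516 -3.059] [-0.065  0.008 -0.025] [ 0.521 -0.17   0.265] 37.6083
0 43 0.20563011548422144
45 62 0.20517591767250082
90 27 0.20522391281255534
135 9 0.20607903861337948
180 40 0.2053506069367111
225 31 0.2067135310259488
270 32 0.20665965969166922
315 37 0.20646811788033673
dish [0.5205, -0.1732, 0.1667] 0.76
cup [0.5487, 0.216, 0.0] 0.82
```

View pics/finc.png

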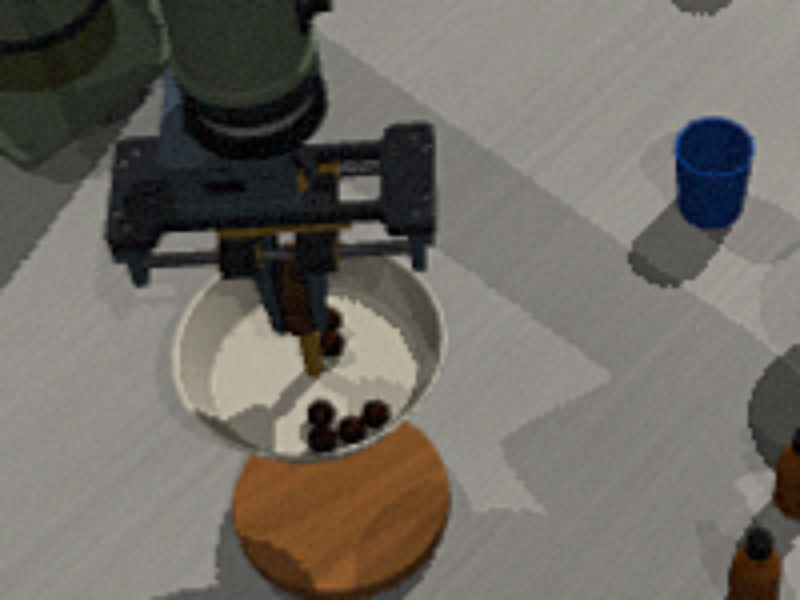

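View pics/fin.png

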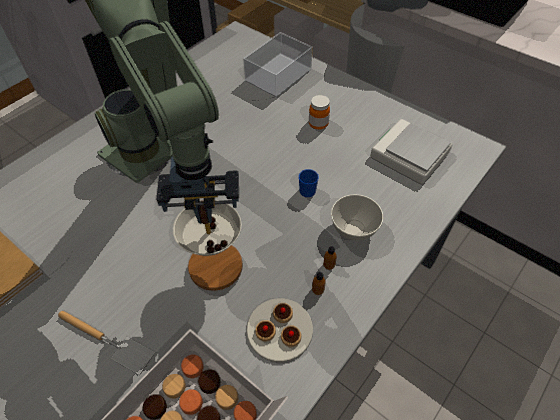

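The dish is about 14 cm above the stand. Its rim is within 1.5 mm of level all round. All six balls are in it at (330,320), (331,343), (320,412), (322,437), (352,428) and (377,412).

```bash
python3 -c "
from bench import ctrl
s=ctrl.state();print(s['finger_gap'],s['ee_pos'],s['time_s']);print(ctrl.hand_in())"
```

```text
0.013520123488815882 [ 0.52099548 -0.16969163  0.26502022] 37.7583
the job is handed in; nothing more can be done
None
```

The job is done and handed in at 37.8 s. I poured all six balls into the dish on its stand and set the empty cup back upright where it had stood, then let go of it. I then lifted the dish by its handle and handed in while still holding it.

**Last checks before handing in:**
- **Dish height and level:** it was raised 14 cm, going by the arm's travel. By depth, the rim stood at 0.205–0.207 m all round, so it was level to about 1.5 mm.
- **Balls:** all six were visible in the dish.
- **Grip:** it held at a 13.5–13.9 mm finger gap on the 14 mm handle.
- **Cup and bystanders:** the cup was upright on the worktop with its underside at z ≈ 0. In the last picture, the other things looked unmoved.

**Disagreement:** two of the handle-angle readings differed by a few degrees (39° before the grasp, 43–44° earlier). I used 43°, and the fingers closed squarely on it. No check failed.

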